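# Clamp a model shelf board in the track jig

### The job

On the model-maker's table, find the wide grey metal track with the white shelf board lying in it. Slide its stop along the track so that it pushes the board up against the fence, then lock the stop there by turning its bar knob clockwise as far as it goes, and let go.

Things in the scene. Friction and masses are not known exactly. Their poses are not given: they have to be found in the camera images.
- jig: Fixed wide grey metal track: plate 110 (x) by 300 (y) by 12 mm, lips 6 mm high on its long sides, a 14 mm thick fence across its +y end (inner face y = +136 mm, top 42 mm above table). Origin: centre of its underside, on the table; y runs to the fence, z up. A like but narrower track (75 mm, round three-lobed knob, no board) is not part of the job.
- board: White shelf board, loose, flat on the track plate between stop and fence: 80 (x) by 70 (y) by 12 mm, about 90 g. Origin: centre of its underside, 12 mm above the table. It starts 15 to 40 mm short of the fence; touching the fence, its origin is at y = +101 mm of the track. Squeezed between stop and fence, it puts the knob's axis at y = +41 mm of the track.
- knob_grip (a point): Where to grip the black knob: on its upright axis, 73 mm above the table; rides and turns with it. Bar 44 mm along this x, 14 mm along y, 48 to 85 mm above the table, on a 42 mm disc. The knob sits mid-top on the stop, a dark steel block 88 (across) by 50 mm (along the track), top 40 mm above the table, which slides along the track with 2 N of rubbing; gripped by the knob it can be slid.
- knob (a joint): Turn of the bar knob in rad, growing clockwise seen from above. 0: free, bar square across the track (its x along the track's x). 1.4: end stop, locked, bar nearly along the track. Starts at 0 to 0.2. Takes about 0.15 N m, up to 0.3 N m towards the end; it stays where it is left. The clamp begins to bite at about 0.8; past 1.0 the stop no longer slides.

How it is judged:
On the way, in this order (a step that is already met when the one before it is completed fails the run):
1. the stop, its knob still loose, has pushed the board up to the fence (y of knob_grip in the frame of jig above 0.029 m and y of board in the frame of jig above 0.087 m and z of board in the frame of jig below 0.018 m and angle between board's own z axis and vertical below 0.15 rad and value of joint knob below 0.6 rad), for 0.2 s.
2. the knob is turned clockwise to its end, locking the stop (y of knob_grip in the frame of jig above 0.029 m and y of board in the frame of jig above 0.087 m and z of board in the frame of jig below 0.018 m and angle between board's own z axis and vertical below 0.15 rad and value of joint knob above 1.2 rad), for 0.2 s.
At the end, for the whole second after the job is handed in: The board lies flat on the track with at most 14 mm between it and the fence, the stop is within 12 mm of the place where board, stop and fence all touch, and the knob is turned clockwise to within 0.2 rad of its end stop at 1.4 rad; all at rest (all of step 2 and linear speed of board below 0.02 m/s).
It also fails if it takes over 42 s, if anything falls off the work surface, if the arm or the gripper's body presses on something with over 40 N, if the wrist force passes 120 N, or if a joint passes its speed limit or range.

### The arm

A 7-joint arm with a two-finger parallel gripper is mounted at the origin on the work surface. World frame = base frame: x ahead of the robot, y to its left, z up, the work surface at z = 0. Lengths are in m, angles in rad, forces in N, time in s.
With the tool pointing down it reaches from about 0.4 to 0.875 m from the base axis. Payload 19.3 kg.
Tool frame: the origin (TCP) lies midway between the tips of the shut fingers; the grasp point (between the pads) lies 19 mm behind it; x points along the fingers, y is the direction in which the jaws open and shut, and the axes are right-handed (so a half turn about x gives the same grasp; the last joint's range is limited). The gripper opens to 85 mm and grips with 20 to 120 N. Pads are 22 mm wide; open, the fingers measure 114 mm over their backs; the gripper's body (76 mm by 85 mm) begins 54 mm behind the grasp point. The pads swing forward as they close: fully open they stand 13 mm farther back than shut.
Start: joints at [1.036, 0.521, -0.036, 1.599, 0.021, 1.021, -0.113], TCP at [0.28, -0.559, 0.201] pointing down, gripper open.
Joint ranges: [-2.91, 2.91], [-0.3, 2.13], [-1.5, 1.42], [0.17, 2.43], [-1.26, 4.41], [0.16, 1.93], [-2.52, 2.52]. Speed limits (rad/s): [1.89, 1.89, 2.39, 2.39, 3.01, 3.01, 3.01].

### API

Orientations are given as [roll, pitch, yaw] about the fixed x, y, z axes, in that order (R = Rz(yaw) Ry(pitch) Rx(roll)).
In Python, from workcell import telemetry, vision, workorder gives the robot as it stands. The module is installed in compiled form; this text tells all that it offers.
- The arm moves only by the tool play_rows, never from a script. Its argument "deltas" is a list of rows, each a list of 7 numbers: the shift along the world's x, y, z in mm, then the turn, a rotation vector about the world's x, y, z in degrees, then the finger opening in mm, from 0 to 85.4. In form: [[x, y, z, wx, wy, wz, jaw], ...]. A call has 1 to 8 rows; each row shifts and turns the commanded pose from where the row before left it; what a row does not reach is not made up. A row lasts 1/8 s, in which the tool goes at most 62.5 mm and 10.7 degrees, less where a joint would pass 70% of its speed; a pose out of reach is approached as far as the arm can. A call with a gripper value outside its range is refused whole. The fingers move at their own pace and stop on an object; "grip_force" is the grip in N (left out, the last holds). Time passes only in rows, so rows that do not move let the fingers close. It gives the time, the measured TCP pose, the force and the opening at its end, in the units of the state.
- telemetry.observe(): the state, without advancing time (a new reading comes with each control period).
- vision.grab_frame(name): name is "scene" or "top"; returns the picture (480x640x3 uint8, red, green, blue); there is no depth.
- vision.camera_info(name): a dict with "mtx" (3x3 intrinsics, pixels), "rvec" (rotation vector, rad) and "tvec" (3), from world to camera coordinates, as OpenCV has them. Camera axes: x right, y down, z forward; pixel columns grow to the right and rows downward; lengths in m; the calibration is good to about 2 mm. A picture is of the moment at which its call begins. camera_info takes no time and is no camera call.
- workorder.job_done(): hands the job in, once; it reports no verdict.
The state is a dict: "clock": time; "qpos": joint angles; "qd": joint speeds; "joint_efforts": joint torques, N m; "position": TCP position; "tool_rot": TCP orientation; "force": force on the tool from outside, world axes, zero at the start; "moment": the same for the moment, N m; "grip_width": finger opening in m.
Only numpy, scipy, OpenCV 4.12 (cv2) and the standard library are available. Lean on these libraries where they do the work, as an engineer would, in place of code of your own. Each camera call takes 0.05 s, during which the arm holds its last target. There are 200 camera calls.

## Working session

There is one attempt and no reset: what is moved stays moved. The work goes in short steps, Python scripts to look and compute and a tool call to move; the robot and the scene stay as the last step left them, time stands still between calls to the robot, and variables do not carry over. Pictures are saved under pics/ and viewed, about 8 in all and at most 12, crops included, and the job is handed in when it is done.

Besides the shell and the picture viewer there is one more tool, called after "Call:" as name(argument=value, ...), one argument or row to a line, values as JSON. play_rows: Moves the arm, as the interface text tells. Its arguments: {"type":"object","properties":{"deltas":{"type":"array","items":{"type":"array","items":{"type":"number"}}},"grip_force":{"type":"number"}},"required":["deltas"]}

```bash
mkdir -p pics
python3 - <<'E'
from workcell import telemetry, vision
import cv2
print(telemetry.observe())
for n in("scene","top"):
    cv2.imwrite(f"pics/{n}0.png",vision.grab_frame(n)[:,:,::-1]); i=vision.camera_info(n); R=cv2.Rodrigues(i["rvec"])[0]; print(n,i["mtx"].tolist(),(-R.T@i["tvec"].reshape(3)).round(3)); print(R.round(2))
E
```

```text
{'clock': 0.0, 'qpos': array([ 1.03578307,  0.52203943, -0.03634837,  1.59995267,  0.02118791,
        1.02106636, -0.11282197]), 'qd': array([-0.0017033 ,  0.00116515, -0.00220349,  0.00100941,  0.00116   ,
        0.00155121,  0.00216631]), 'joint_efforts': array([-9.88167449e-04, -9.27095532e+01,  1.97931156e+00, -3.69934988e+01,
        1.77271018e-02,  8.31843558e-03, -5.61965408e-06]), 'position': array([ 0.27999196, -0.55839953,  0.20022948]), 'tool_rot': array([-1.52108721,  1.5697148 ,  2.08529761]), 'force': array([-0.38470061,  0.56024216, -0.15425935]), 'moment': array([-0.03751876,  0.00636757, -0.01931695]), 'grip_width': 0.08530007624722352}
scene [[577.8097034304341, 0.0, 318.06284048554886], [0.0, 577.8097034304341, 246.61025382271242], [0.0, 0.0, 1.0]] [ 0.949 -0.569  1.048]
[[ 0.77  0.64  0.01]
 [ 0.53 -0.63 -0.57]
 [-0.36  0.44 -0.82]]
top [[457.2573783422631, 0.0, 318.87134464139484], [0.0, 457.2573783422631, 245.15444082867222], [0.0, 0.0, 1.0]] [ 0.428 -0.03   0.997]
[[-0.   -1.   -0.02]
 [-1.    0.   -0.1 ]
 [ 0.1   0.02 -1.  ]]
```

View pics/top0.png

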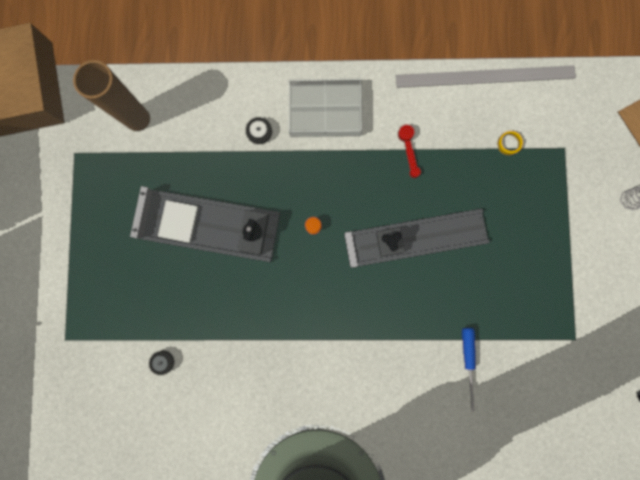

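View pics/scene0.png

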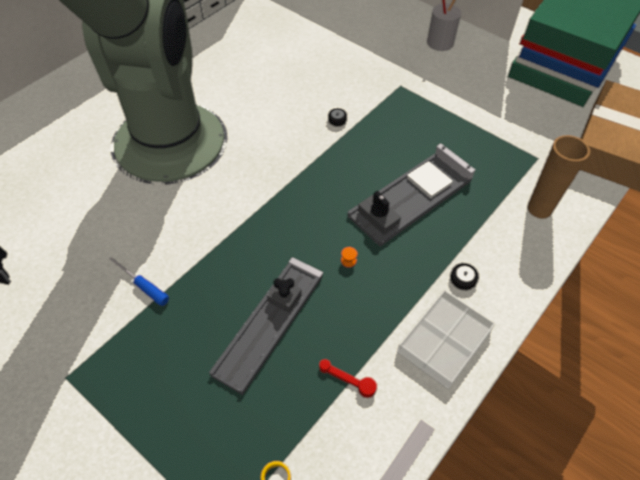

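The top view shows the wide track on the left, with its fence at about (139,212), the board at (178,222) and the knob at (252,230). In the scene view the knob is at about (380,204). I'll zoom in on both.

Run:
```python
import cv2,numpy as np
a=cv2.imread("pics/top0.png")[175:275,120:300]; b=cv2.imread("pics/scene0.png")[135:255,335:485]
a=cv2.resize(a,None,fx=4.4,fy=4.4,interpolation=cv2.INTER_CUBIC)[:, :790]; 
b=cv2.resize(b,None,fx=4.4,fy=4.4,interpolation=cv2.INTER_CUBIC)
cv2.imwrite("pics/z1.png",a*1); cv2.imwrite("pics/z2.png",b)
```

```text
(no output)
```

View pics/z1.png

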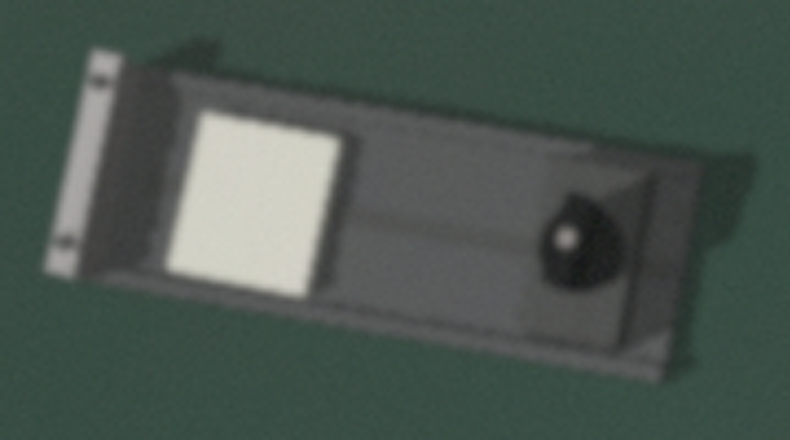

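View pics/z2.png

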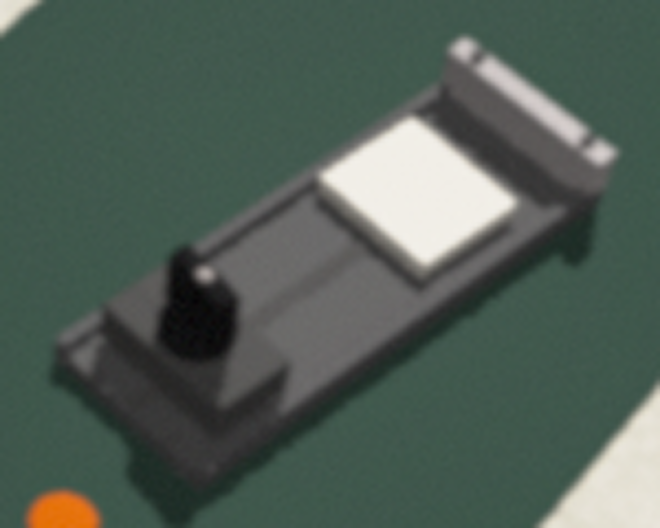

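```bash
cat > h.py <<'E'
import cv2,numpy as np
from workcell import vision
def cam(n):
    i=vision.camera_info(n); R=cv2.Rodrigues(i["rvec"])[0]; return i["mtx"],R,i["tvec"].reshape(3)
def ray(n,p):
    K,R,t=cam(n); d=R.T@np.linalg.inv(K)@[p[0],p[1],1]; return -R.T@t,d
def onz(n,p,z):
    c,d=ray(n,p); return c+d*(z-c[2])/d[2]
def tri(p,q):
    P=[cam(n)[0]@np.c_[cam(n)[1],cam(n)[2]] for n in("top","scene")]
    X=cv2.triangulatePoints(*P,np.array(p,float).reshape(2,1),np.array(q,float).reshape(2,1)); return X[:3,0]/X[3,0]
def pix(n,X):
    K,R,t=cam(n); v=K@(R@X+t); return v[:2]/v[2]
E
python3 - <<'E'
from h import *
np.set_printoptions(precision=4,suppress=True)
top=cv2.imread("pics/top0.png"); sc=cv2.imread("pics/scene0.png")
T=lambda x,y:((x+.5)/4.4+120-.5,(y+.5)/4.4+175-.5); S=lambda x,y:((x+.5)/4.4+335-.5,(y+.5)/4.4+135-.5)
print("dot",tri(T(567,238),S(205,273)))
# fence top corners
f=[onz("top",T(*p),.042) for p in((93,50),(124,56),(76,277),(44,271))]
g=[onz("scene",S(*p),.042) for p in((463,38),(617,153),(600,167),(447,52))]
print("fence top",np.array(f),"c",np.mean(f,0)); print("scene",np.array(g),np.mean(g,0))
def comp(im,box,lo,hi):
    m=np.zeros(im.shape[:2],np.uint8);x0,y0,x1,y1=box;gx=cv2.cvtColor(im,6)
    m[y0:y1,x0:x1]=((gx>=lo)&(gx<=hi))[y0:y1,x0:x1]*255
    c=max(cv2.findContours(m,0,1)[0],key=cv2.contourArea);return c
for n,im,box in(("top",top,(150,190,210,250)),("scene",sc,(400,150,460,205))):
    c=comp(im,box,165,255);q=cv2.boxPoints(cv2.minAreaRect(c)) if n=="top" else cv2.approxPolyDP(c,3,True)[:,0]
    w=np.array([onz(n,p,.024) for p in q]); print("board",n,w, w.mean(0))
# lips: line in top image, top of lips z=.018
for a,b in(((178,72),(590,140)),((75,285),(660,383)),((697,160),(662,383))):
    A,B=onz("top",T(*a),.018),onz("top",T(*b),.018);print("edge",A,B,np.degrees(np.arctan2(*(A-B)[[1,0]])))
for n,im,box in(("top",top,(238,212,268,248)),("scene",sc,(365,185,395,222))):
    c=comp(im,box,0,38);print("blk",n,cv2.minAreaRect(c),cv2.boundingRect(c))
E
```

```text
dot [0.5505 0.1331 0.0866]
fence top [[0.65   0.374  0.042 ]
 [0.6469 0.3587 0.042 ]
 [0.5386 0.3784 0.042 ]
 [0.5416 0.3941 0.042 ]] c [0.5943 0.3763 0.042 ]
scene [[0.5413 0.3924 0.042 ]
 [0.6503 0.3742 0.042 ]
 [0.6486 0.3597 0.042 ]
 [0.5405 0.3778 0.042 ]] [0.5952 0.376  0.042 ]
board top [[0.545  0.3409 0.024 ]
 [0.6233 0.3259 0.024 ]
 [0.6079 0.2587 0.024 ]
 [0.5299 0.2741 0.024 ]] [0.5766 0.2999 0.024 ]
board scene [[0.543  0.3354 0.024 ]
 [0.5338 0.2732 0.024 ]
 [0.6111 0.2627 0.024 ]
 [0.6197 0.3258 0.024 ]] [0.5769 0.2993 0.024 ]
edge [0.644 0.341 0.018] [0.6083 0.1343 0.018 ] 80.1846763386877
edge [0.5374 0.389  0.018 ] [0.4878 0.0986 0.018 ] 80.30333703311786
edge [0.5979 0.0812 0.018 ] [0.4878 0.0976 0.018 ] -8.498303338450684
blk top ((252.82351684570312, 231.2941131591797), (15.434871673583984, 18.178848266601562), 30.963754653930664) (244, 221, 17, 19)
blk scene ((380.0528564453125, 204.88490295410156), (16.278820037841797, 24.20322608947754), 10.619654655456543) (371, 192, 17, 26)
```

```bash
python3 - <<'E'
from h import *
from workcell import telemetry
from scipy.spatial.transform import Rotation as Ro
np.set_printoptions(precision=4,suppress=True)
s=telemetry.observe();M=Ro.from_euler("xyz",s["tool_rot"]).as_matrix();print(M,np.degrees(np.arctan2(M[1,1],M[0,1])))
S=lambda x,y:((x+.5)/4.4+335-.5,(y+.5)/4.4+135-.5)
T=lambda x,y:((x+.5)/4.4+120-.5,(y+.5)/4.4+175-.5)
for p,q in (((180,250),(238,298)),((190,248),(240,295))):
  A=onz("scene",S(*p),.085);B=onz("scene",S(*q),.085);print(A,B,(A+B)/2,np.degrees(np.arctan2(*(B-A)[[1,0]])))
u=np.array([.167,.986]);o=np.array([.5948,.376])-.143*u
for y in(-.104,.041):
  print(y,o+y*u)
# disc blob bottom in top view at z~.044, projection of candidate
for X in((.5505,.1331,.085),(.5505,.1331,.044),(.5535,.1325,.044)):
  a=pix("top",np.array(X));b=pix("scene",np.array(X));print((a-[120,175])*4.4,(b-[335,135])*4.4)
E
python3 - <<'E'
import cv2,numpy as np
o=[]
for f,(x,y) in(("top",(232,208)),("scene",(360,180))):
    a=cv2.imread(f"pics/{f}0.png")[y:y+45,x:x+45].astype(float)
    o.append(cv2.resize(np.clip((a-5)*3.5,0,255).astype(np.uint8),(390,390),interpolation=cv2.INTER_CUBIC))
cv2.imwrite("pics/z3.png",np.hstack(o))
E
```

```text
[[-0.0005  0.4483 -0.8939]
 [ 0.0008 -0.8939 -0.4483]
 [-1.     -0.0009  0.0001]] -63.36807886409985
[0.5319 0.1383 0.085 ] [0.5716 0.1322 0.085 ] [0.5518 0.1352 0.085 ] -8.740558700861786
[0.5349 0.1425 0.085 ] [0.5712 0.1343 0.085 ] [0.5531 0.1384 0.085 ] -12.688000878910835
-0.104 [0.5536 0.1325]
0.041 [0.5778 0.2754]
[565.3538 236.2723] [202.4128 273.4257]
[580.4842 247.5679] [194.3211 325.4547]
[581.8046 241.3484] [198.4193 329.212 ]
```

View pics/z3.png

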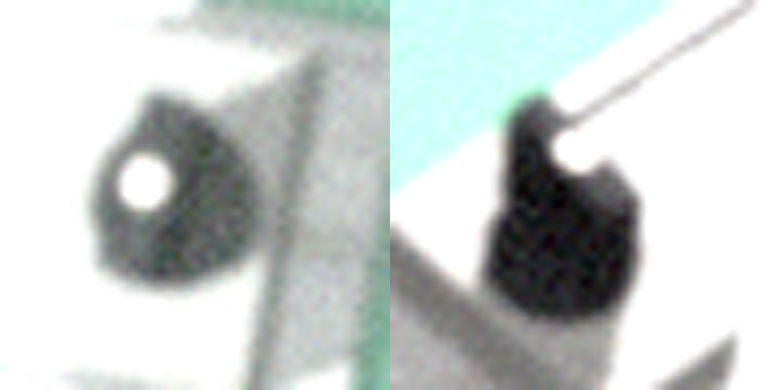

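The white dot marks the knob's axis at about (0.552, 0.133). The bar heads about -12°, which is roughly 0.05–0.1 rad of knob turn. I'll approach in the half-turn variant that leaves room for the clockwise turn.

Call:
play_rows(
  deltas=[
    [11.4, 28.8, 0, 0, 0, 5.9, 60],
    [11.4, 28.8, 0, 0, 0, 5.9, 60],
    [11.4, 28.8, 0, 0, 0, 5.9, 60],
    [11.4, 28.8, 0, 0, 0, 5.9, 60],
    [11.4, 28.8, 0, 0, 0, 5.9, 60],
    [11.4, 28.8, 0, 0, 0, 5.9, 60],
    [11.4, 28.8, 0, 0, 0, 5.9, 60],
    [11.4, 28.8, 0, 0, 0, 5.9, 60],
  ],
  grip_force=60,
)

```text
clock: 1.1
position: [0.372, -0.3265, 0.2008]
tool_rot: [-2.185, 1.571, 2.251]
force: [1.4, -0.0, 0.2]
grip_width: 0.06
```

Call:
play_rows(
  deltas=[
    [11.4, 28.8, 0, 0, 0, 5.9, 60],
    [11.4, 28.8, 0, 0, 0, 5.9, 60],
    [11.4, 28.8, 0, 0, 0, 5.9, 60],
    [11.4, 28.8, 0, 0, 0, 5.9, 60],
    [11.4, 28.8, 0, 0, 0, 5.9, 60],
    [11.4, 28.8, 0, 0, 0, 5.9, 60],
    [11.4, 28.8, 0, 0, 0, 5.9, 60],
    [11.4, 28.8, 0, 0, 0, 5.9, 60],
  ],
)

```text
clock: 2.1
position: [0.463, -0.0959, 0.2008]
tool_rot: [1.089, 1.571, 0.067]
force: [0.7, 1.1, -0.3]
grip_width: 0.0598
```

Call:
play_rows(
  deltas=[
    [11.4, 28.8, 0, 0, 0, 5.9, 60],
    [11.4, 28.8, 0, 0, 0, 5.9, 60],
    [11.4, 28.8, 0, 0, 0, 5.9, 60],
    [11.4, 28.8, 0, 0, 0, 5.9, 60],
    [11.4, 28.8, 0, 0, 0, 5.9, 60],
    [11.4, 28.8, 0, 0, 0, 5.9, 60],
    [11.4, 28.8, 0, 0, 0, 5.9, 60],
    [11.4, 28.8, 0, 0, 0, 5.9, 60],
  ],
)

```text
clock: 3.1
position: [0.5537, 0.1347, 0.2007]
tool_rot: [2.02, 1.571, 1.821]
force: [0.5, -0.1, 0.1]
grip_width: 0.06
```

```bash
cat > st.py <<'E'
from workcell import telemetry
import numpy as np
from scipy.spatial.transform import Rotation as Ro
s=telemetry.observe();M=Ro.from_euler("xyz",s["tool_rot"]).as_matrix();np.set_printoptions(precision=4,suppress=True)
print(s["clock"],s["position"],"jaw hdg",np.degrees(np.arctan2(M[1,1],M[0,1])),M[:,0],s["qpos"],s["force"],s["moment"],s["grip_width"])
E
python3 st.py
```

```text
3.1 [0.5537 0.1347 0.2007] jaw hdg 78.60278857084441 [-0.0001  0.0002 -1.    ] [ 0.2     0.5302 -0.7723  1.7209  0.4157  1.0619  0.6611] [ 0.4682 -0.1297  0.0827] [-0.0251 -0.0039 -0.0166] 0.05995233853144146
```

Call:
play_rows(
  deltas=[
    [-1, -1, -30, 0, 0, 0, 60],
    [-0.5, -0.5, -30, 0, 0, 0, 60],
    [0, 0, -30, 0, 0, 0, 60],
    [0, 0, -25, 0, 0, 0, 60],
    [0, 0, -16, 0, 0, 0, 60],
    [0, 0, -10, 0, 0, 0, 60],
    [0, 0, -5, 0, 0, 0, 60],
    [0, 0, 0, 0, 0, 0, 60],
  ],
)

```text
clock: 4.1
position: [0.5524, 0.1312, 0.055]
tool_rot: [0.483, 1.57, 0.278]
force: [-1.0, -0.1, -0.0]
grip_width: 0.0597
```

```bash
python3 st.py
python3 - <<'E'
from h import *
a=vision.grab_frame("scene")[:,:,::-1][150:260,320:470]
cv2.imwrite("pics/g1.png",cv2.resize(a,None,fx=4,fy=4,interpolation=2))
E
```

```text
4.1 [0.5524 0.1312 0.055 ] jaw hdg 78.24085607395041 [ 0.0003  0.0001 -1.    ] [ 0.1198  0.7079 -0.6566  1.8424  0.5896  0.7952  0.5178] [-0.967  -0.073  -0.0311] [-0.0058  0.0356  0.0202] 0.05971945620297377
```

View pics/g1.png

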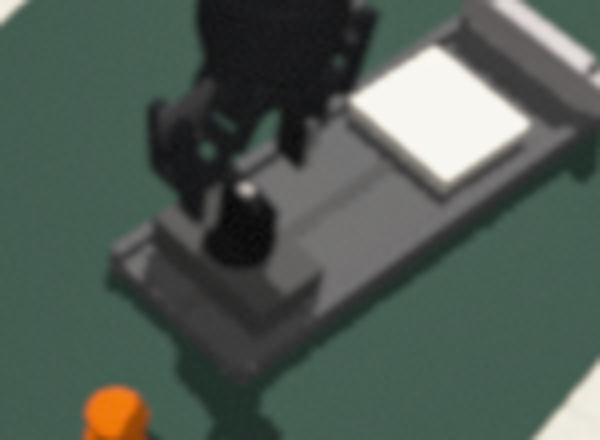

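Run:
```python
from h import *
j=np.array([np.cos(np.radians(78.2)),np.sin(np.radians(78.2)),0])
for d in(-.03,0,.03):
  for z in(.055,.065,.085): print(d,z,((pix("scene",np.array([.5524,.1312,z])+d*j)-[320,150])*4).round(0))
```

```text
-0.03 0.055 [198. 254.]
-0.03 0.065 [200. 242.]
-0.03 0.085 [203. 219.]
0 0.055 [239. 227.]
0 0.065 [241. 216.]
0 0.085 [245. 192.]
0.03 0.055 [280. 201.]
0.03 0.065 [282. 190.]
0.03 0.085 [286. 166.]
```

Call:
play_rows(
  deltas=[
    [0, 1, 0, 0, 0, 0, 26],
    [0, 0, 0, 0, 0, 0, 26],
    [0, 0, 0, 0, 0, 0, 26],
    [0, 0, 0, 0, 0, 0, 26],
  ],
)

```text
clock: 4.65
position: [0.5522, 0.132, 0.0548]
tool_rot: [-0.331, 1.571, -0.537]
force: [0.7, -1.0, 0.4]
grip_width: 0.0258
```

```bash
python3 st.py
python3 - <<'E'
from h import *
a=vision.grab_frame("scene")[:,:,::-1][165:230,340:420].astype(float); b=vision.grab_frame("top")[:,:,::-1][190:255,210:290]*1.
f=lambda a:cv2.resize(np.clip(a*2,0,255).astype(np.uint8),None,fx=5,fy=5,interpolation=2)
cv2.imwrite("pics/g2.png",np.hstack([f(a),f(b)]))
E
```

```text
4.65 [0.5522 0.132  0.0548] jaw hdg 78.2244136537904 [ 0. -0. -1.] [ 0.1181  0.7083 -0.6564  1.842   0.5896  0.7954  0.5161] [ 0.7203 -0.9842  0.3543] [-0.0117 -0.0476  0.0105] 0.02581282730052492
```

View pics/g2.png

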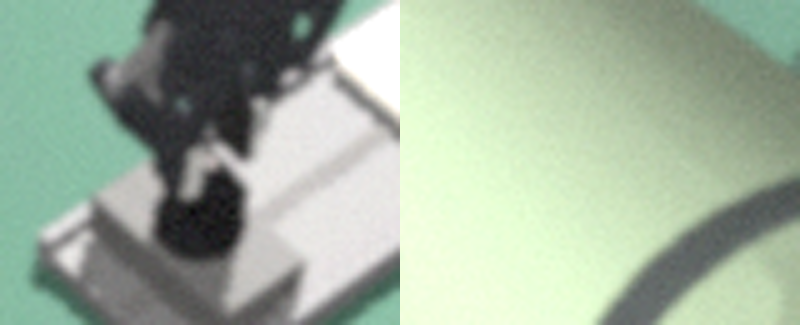

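The bar sits between the fingers, with the top view blocked by the arm. I'll close on it.

Call:
play_rows(
  deltas=[
    [0, 0, 0, 0, 0, 0, 0],
    [0, 0, 0, 0, 0, 0, 0],
    [0, 0, 0, 0, 0, 0, 0],
    [0, 0, 0, 0, 0, 0, 0],
  ],
)

```text
clock: 5.25
position: [0.5522, 0.1319, 0.0547]
tool_rot: [-2.1, 1.571, -2.305]
force: [-0.3, 0.1, -0.7]
grip_width: -0.0
```

```bash
python3 st.py
```

```text
5.25 [0.5522 0.1319 0.0547] jaw hdg 78.22748814638146 [-0.0001 -0.0001 -1.    ] [ 0.1181  0.7084 -0.6563  1.8421  0.5896  0.7954  0.5161] [-0.3271  0.0569 -0.6629] [ 0.0409 -0.022   0.0391] -1.5754939113790257e-06
```

Run:
```python
from h import *
a=vision.grab_frame("scene")[:,:,::-1];cv2.imwrite("pics/full3.png",a);a=a[120:240,320:460].astype(float)
f=lambda a:cv2.resize(np.clip(a*1.8,0,255).astype(np.uint8),None,fx=5,fy=5,interpolation=2)
cv2.imwrite("pics/g3.png",f(a))
p=np.array([.5522,.1319,.0547])
print((pix("scene",p)-[320,120])*5,(pix("scene",p+[0,0,.05])-[320,120])*5)
```

```text
[299.66542402 433.30529552] [311.16670073 359.79607736]
```

View pics/g3.png

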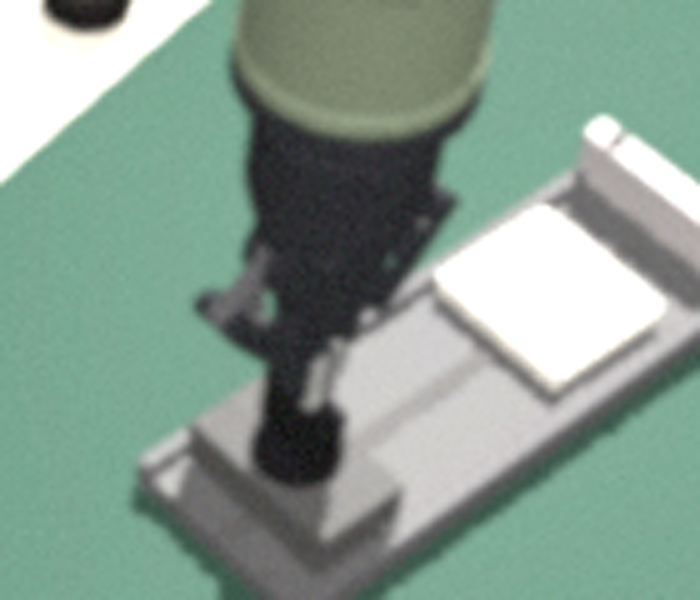

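The jaws shut fully at this height and missed the bar, so the fingers must have passed above it: in the image the tips look about 25–30 mm higher than telemetry says. I'll reopen, go lower in steps and close while watching the force. At 60 mm opening the fingers clear the stop block either way.

Call:
play_rows(
  deltas=[
    [0, 0, 0, 0, 0, 0, 64],
    [0, 0, 0, 0, 0, 0, 64],
    [0, 0, 0, 0, 0, 0, 64],
    [0, 0, 0, 0, 0, 0, 64],
    [0, 0, -6, 0, 0, 0, 64],
    [0, 0, -6, 0, 0, 0, 64],
    [0, 0, -6, 0, 0, 0, 64],
    [0, 0, 0, 0, 0, 0, 64],
  ],
)

```text
clock: 6.3
position: [0.5519, 0.132, 0.0362]
tool_rot: [-2.733, 1.57, -2.938]
force: [0.3, 0.3, 0.7]
grip_width: 0.064
```

```bash
python3 st.py
python3 - <<'E'
from h import *
a=vision.grab_frame("scene")[:,:,::-1];cv2.imwrite("pics/full4.png",a);a=a[120:240,320:460].astype(float)
cv2.imwrite("pics/g4.png",cv2.resize(np.clip(a*2.5,0,255).astype(np.uint8),None,fx=5,fy=5,interpolation=2))
E
```

```text
6.3 [0.5519 0.132  0.0362] jaw hdg 78.23862937321475 [-0.0009 -0.0002 -1.    ] [ 0.1046  0.7345 -0.6372  1.8501  0.6139  0.7642  0.4967] [0.3487 0.2504 0.7197] [ 0.0008 -0.0088  0.0267] 0.06404488010903556
```

View pics/g4.png

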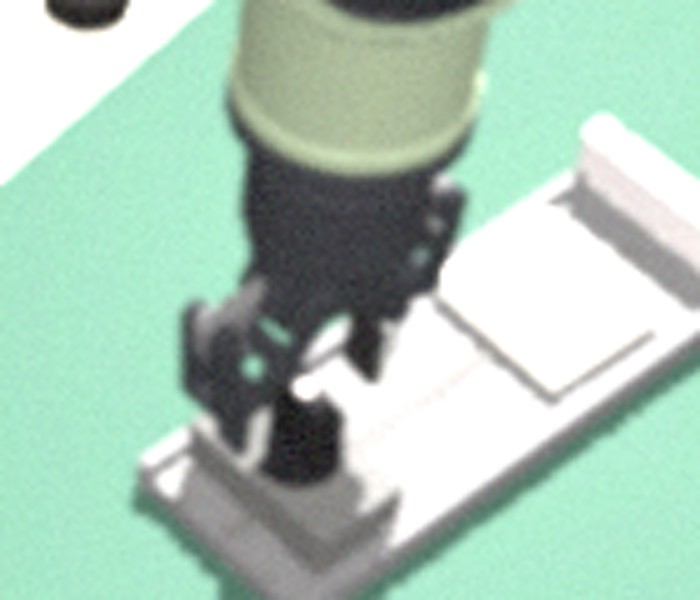

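The bar is now clearly between the fingers, which are at (240,455) and (370,375), with their tips well below the bar's top at (305,385). I'll close here.

Call:
play_rows(
  deltas=[
    [0, 0, 0, 0, 0, 0, 30],
    [0, 0, 0, 0, 0, 0, 20],
    [0, 0, 0, 0, 0, 0, 5],
    [0, 0, 0, 0, 0, 0, 5],
    [0, 0, 0, 0, 0, 0, 5],
  ],
)

```text
clock: 6.98
position: [0.5524, 0.1321, 0.0372]
tool_rot: [0.304, 1.57, 0.099]
force: [-0.7, 0.7, 5.4]
grip_width: 0.0124
```

```bash
python3 st.py
```

```text
6.975 [0.5524 0.1321 0.0372] jaw hdg 78.22129801017113 [ 0.0005  0.0001 -1.    ] [ 0.105   0.7331 -0.6379  1.8496  0.6136  0.7647  0.4968] [-0.6682  0.7132  5.4172] [-0.0471  0.2318 -0.0854] 0.012418756201174233
```

Call:
play_rows(
  deltas=[
    [0, 0, 0, 0, 0, 0, 26],
    [0, 0, 0, 0, 0, 0, 26],
    [0, 0, -2, 0, 0, 0, 26],
    [0, 0, -2, 0, 0, 0, 26],
    [0, 0, 0, 0, 0, 0, 26],
  ],
)

```text
clock: 7.6
position: [0.5521, 0.132, 0.0326]
tool_rot: [-2.638, 1.57, -2.843]
force: [0.1, -0.6, -0.6]
grip_width: 0.0258
```

No contact, so there's room to go lower.

Call:
play_rows(
  deltas=[
    [0, 0, -2, 0, 0, 0, 26],
    [0, 0, -2, 0, 0, 0, 26],
    [0, 0, 0, 0, 0, 0, 26],
  ],
)

```text
clock: 7.98
position: [0.5522, 0.132, 0.0286]
tool_rot: [-2.619, 1.571, -2.825]
force: [0.1, 0.3, -0.1]
grip_width: 0.026
```

Call:
play_rows(
  deltas=[
    [0, 0, 0, 0, 0, 0, 16],
    [0, 0, 0, 0, 0, 0, 5],
    [0, 0, 0, 0, 0, 0, 5],
    [0, 0, 0, 0, 0, 0, 5],
  ],
)

```text
clock: 8.48
position: [0.5523, 0.1321, 0.0289]
tool_rot: [0.516, 1.571, 0.311]
force: [-1.8, 0.4, 5.9]
grip_width: 0.0128
```

```bash
python3 st.py
python3 - <<'E'
from h import *
a=vision.grab_frame("scene")[:,:,::-1];a=a[160:240,330:430].astype(float)
cv2.imwrite("pics/g5.png",cv2.resize(np.clip(a*2.5,0,255).astype(np.uint8),None,fx=7,fy=7,interpolation=2))
E
```

```text
8.475 [0.5523 0.1321 0.0289] jaw hdg 78.2276400882141 [ 0.0002  0.0001 -1.    ] [ 0.0989  0.7448 -0.6291  1.8527  0.6243  0.7509  0.4882] [-1.7817  0.3753  5.9121] [-0.007   0.3454 -0.1113] 0.012761545311397098
```

View pics/g5.png

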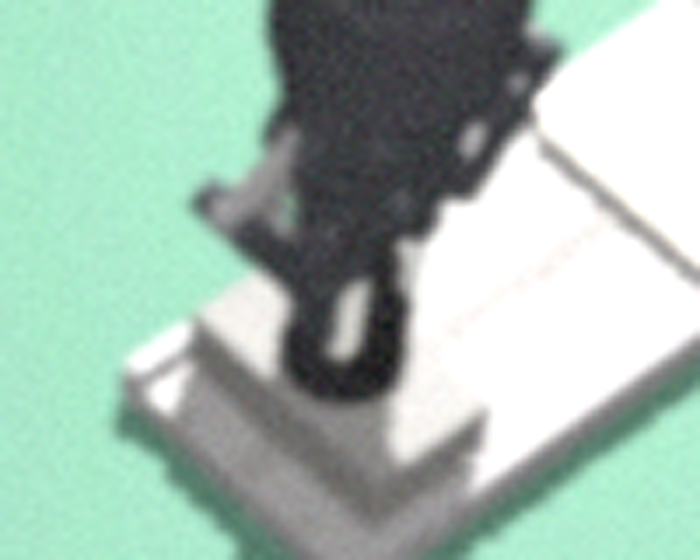

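The bar is gripped at 12.8 mm, low on its faces, and the jaw heading puts the knob at about 0.04 rad. I'll slide it along the track, heading (0.167, 0.986), about 145 mm.

Call:
play_rows(
  deltas=[
    [1.3, 7.7, 0, 0, 0, 0, 5],
    [2.6, 15.4, 0, 0, 0, 0, 5],
    [2.6, 15.4, 0, 0, 0, 0, 5],
    [2.6, 15.4, 0, 0, 0, 0, 5],
    [2.6, 15.4, 0, 0, 0, 0, 5],
    [2.6, 15.4, 0, 0, 0, 0, 5],
    [1.3, 7.7, 0, 0, 0, 0, 5],
    [0, 0, 0, 0, 0, 0, 5],
  ],
  grip_force=80,
)

```text
clock: 9.52
position: [0.5691, 0.2254, 0.0291]
tool_rot: [0.671, 1.568, 0.466]
force: [6.7, 1.0, 0.7]
grip_width: 0.0123
```

```bash
python3 st.py
```

```text
9.525 [0.5691 0.2254 0.0291] jaw hdg 78.24390285474793 [ 0.0021  0.0011 -1.    ] [-0.0585  0.7952 -0.6263  1.7342  0.6132  0.8145  0.3895] [6.6926 0.9915 0.7224] [ 0.1362 -1.5768 -0.1542] 0.01228599955021029
```

Call:
play_rows(
  deltas=[
    [2, 6, 0, 0, 0, 0, 5],
    [2.2, 9, 0, 0, 0, 0, 5],
    [1.8, 9, 0, 0, 0, 0, 5],
    [1.7, 9, 0, 0, 0, 0, 5],
    [1.1, 6, 0, 0, 0, 0, 5],
    [0.6, 3, 0, 0, 0, 0, 5],
    [0, 0, 0, 0, 0, 0, 5],
  ],
)

```text
clock: 10.4
position: [0.5769, 0.2673, 0.029]
tool_rot: [2.289, 1.57, 2.084]
force: [-1.5, 0.4, 7.2]
grip_width: 0.0125
```

```bash
python3 st.py
```

```text
10.4 [0.5769 0.2673 0.029 ] jaw hdg 78.25829063465414 [-0.0003  0.0005 -1.    ] [-0.1247  0.825  -0.6253  1.6647  0.6059  0.8543  0.3586] [-1.487   0.3894  7.2038] [ 0.0976  0.5547 -0.1548] 0.012517080225604266
```

Call:
play_rows(
  deltas=[
    [0.3, 2, 0, 0, 0, 0, 5],
    [0.3, 2, 0, 0, 0, 0, 5],
    [0.2, 1.5, 0, 0, 0, 0, 5],
    [0, 0, 0, 0, 0, 0, 5],
  ],
)

```text
clock: 10.9
position: [0.5778, 0.2724, 0.029]
tool_rot: [2.915, 1.571, 2.71]
force: [-1.6, -1.1, 7.6]
grip_width: 0.0128
```

Call:
play_rows(
  deltas=[
    [0.2, 1.2, 0, 0, 0, 0, 5],
    [0.2, 1.2, 0, 0, 0, 0, 5],
    [0, 0, 0, 0, 0, 0, 5],
  ],
)

```text
clock: 11.28
position: [0.5782, 0.2747, 0.029]
tool_rot: [-2.757, 1.571, -2.962]
force: [-2.1, -1.6, 7.8]
grip_width: 0.0126
```

Call:
play_rows(
  deltas=[
    [0.2, 1.2, 0, 0, 0, 0, 5],
    [0.2, 1.2, 0, 0, 0, 0, 5],
    [0, 0, 0, 0, 0, 0, 5],
  ],
)

```text
clock: 11.65
position: [0.5787, 0.2771, 0.029]
tool_rot: [-2.761, 1.571, -2.966]
force: [-2.0, -2.1, 8.6]
grip_width: 0.0125
```

Run:
```python
from h import *
a=vision.grab_frame("scene")[:,:,::-1];b=a[130:220,370:490].astype(float)
cv2.imwrite("pics/g6.png",cv2.resize(np.clip(b*1.4,0,255).astype(np.uint8),None,fx=6,fy=6,interpolation=2))
```

```text
(no output)
```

View pics/g6.png

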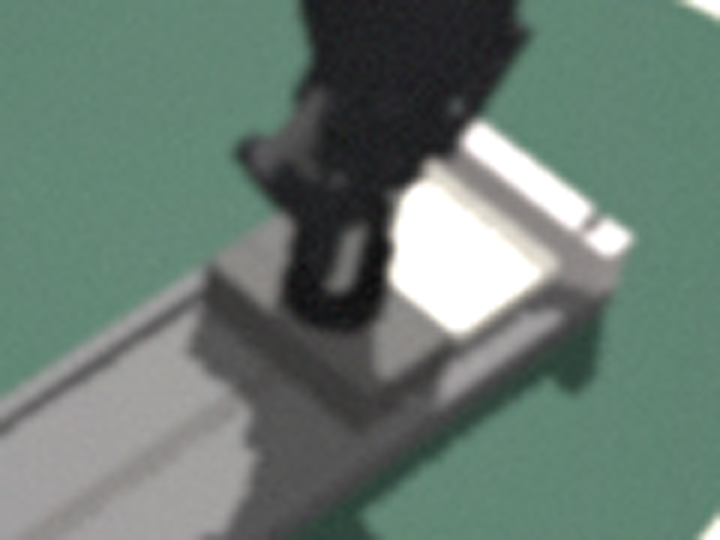

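The stop touches the board, and the board is flat at or within a few mm of the fence, whose edge runs near (555,270). I'll nudge until the force rises.

Call:
play_rows(
  deltas=[
    [0.2, 1.2, 0, 0, 0, 0, 5],
    [0.2, 1.2, 0, 0, 0, 0, 5],
    [0, 0, 0, 0, 0, 0, 5],
  ],
)

```text
clock: 12.08
position: [0.5789, 0.2781, 0.029]
tool_rot: [-1.754, 1.568, -1.96]
force: [-4.4, -8.0, 13.9]
grip_width: 0.0127
```

The force rose to -8 N in y and motion stopped, so the board is seated on the fence. Now I'll turn clockwise, about 78° in all.

Call:
play_rows(
  deltas=[
    [0, 0, 0, 0, 0, -6, 5],
    [0, 0, 0, 0, 0, -6, 5],
    [0, 0, 0, 0, 0, -6, 5],
    [0, 0, 0, 0, 0, -6, 5],
    [0, 0, 0, 0, 0, -6, 5],
    [0, 0, 0, 0, 0, 0, 5],
  ],
)

```text
clock: 12.82
position: [0.5786, 0.2775, 0.029]
tool_rot: [-1.248, 1.567, -1.979]
force: [-6.7, -12.2, 16.0]
grip_width: 0.0129
```

```bash
python3 st.py
```

```text
12.825 [0.5786 0.2775 0.029 ] jaw hdg 48.100560969257856 [-0.0014 -0.0033 -1.    ] [-0.2182  0.8034 -0.5004  1.6494  0.4943  0.821  -0.0946] [ -6.6761 -12.1695  15.9795] [-2.519   1.5556 -0.1082] 0.012869684607745888
```

Call:
play_rows(
  deltas=[
    [0, -0.5, 0, 0, 0, -6, 5],
    [0, 0, 0, 0, 0, -6, 5],
    [0, 0, 0, 0, 0, -6, 5],
    [0, 0, 0, 0, 0, -6, 5],
    [0, 0, 0, 0, 0, -6, 5],
    [0, 0, 0, 0, 0, -6, 5],
    [0, 0, 0, 0, 0, 0, 5],
  ],
)

```text
clock: 13.7
position: [0.5778, 0.2771, 0.0289]
tool_rot: [-0.867, 1.566, -2.227]
force: [-11.3, -11.9, 19.3]
grip_width: 0.0125
```

```bash
python3 st.py
```

```text
13.7 [0.5778 0.2771 0.0289] jaw hdg 12.118343697274979 [-0.0027 -0.0035 -1.    ] [-0.3148  0.7765 -0.3465  1.6565  0.3494  0.7746 -0.6111] [-11.2833 -11.8637  19.3308] [-2.5909  2.5294 -0.1251] 0.012499231711892368
```

Call:
play_rows(
  deltas=[
    [-0.4, -0.4, 0.3, 0, 0, -4, 5],
    [-0.3, -0.3, 0.2, 0, 0, -4, 5],
    [0, 0, 0, 0, 0, -3, 5],
    [0, 0, 0, 0, 0, 0, 5],
  ],
)

```text
clock: 14.2
position: [0.5775, 0.277, 0.0291]
tool_rot: [-0.789, 1.568, -2.339]
force: [-5.6, -6.9, 9.4]
grip_width: 0.0128
```

```bash
python3 st.py
```

```text
14.2 [0.5775 0.277  0.0291] jaw hdg 1.1763646516065327 [-0.0021 -0.0022 -1.    ] [-0.345   0.7695 -0.2987  1.6604  0.3027  0.7606 -0.7652] [-5.613  -6.8515  9.4306] [-1.4721  1.3998 -0.0629] 0.012783015283992094
```

Call:
play_rows(
  deltas=[
    [0, 0, 0, 0, 0, -2, 5],
    [0, 0, 0, 0, 0, -2, 5],
    [0, 0, 0, 0, 0, 0, 5],
  ],
)

```text
clock: 14.58
position: [0.5774, 0.277, 0.0291]
tool_rot: [-0.659, 1.568, -2.278]
force: [-6.8, -7.2, 10.8]
grip_width: 0.0123
```

```bash
python3 st.py
```

```text
14.575 [0.5774 0.277  0.0291] jaw hdg -2.7220066165738586 [-0.0021 -0.0025 -1.    ] [-0.3565  0.7675 -0.2813  1.6612  0.286   0.7566 -0.8203] [-6.758  -7.2069 10.8153] [-1.6262  1.4518  1.0432] 0.012310666696123167
```

The z moment jumped to +1.0 N m, so the knob is at its end stop. I'll let go, lift, and back off for a check.

Call:
play_rows(
  deltas=[
    [0, 0, 0, 0, 0, 1.5, 5],
    [0, 0, 0, 0, 0, 0, 40],
    [0, 0, 0, 0, 0, 0, 40],
    [0, 0, 0, 0, 0, 0, 40],
    [0, 0, 10, 0, 0, 0, 40],
    [0, 0, 30, 0, 0, 0, 40],
    [0, 0, 40, 0, 0, 0, 40],
    [0, 0, 40, 0, 0, 0, 40],
  ],
)

```text
clock: 15.58
position: [0.5785, 0.278, 0.1513]
tool_rot: [2.415, 1.57, 0.822]
force: [0.1, 0.2, -0.7]
grip_width: 0.0397
```

Call:
play_rows(
  deltas=[
    [0, -40, 10, 0, 0, 0, 40],
    [0, -50, 0, 0, 0, 0, 40],
    [0, -50, 0, 0, 0, 0, 40],
    [0, -50, 0, 0, 0, 0, 40],
    [0, -50, 0, 0, 0, 0, 40],
    [0, -50, 0, 0, 0, 0, 40],
    [0, -50, 0, 0, 0, 0, 40],
    [0, 0, 0, 0, 0, 0, 40],
  ],
)

```text
clock: 16.58
position: [0.5783, -0.0665, 0.1599]
tool_rot: [0.256, 1.569, -1.343]
force: [0.7, 1.2, -0.7]
grip_width: 0.0398
```

```bash
python3 st.py
python3 - <<'E'
from h import *
a=vision.grab_frame("scene")[:,:,::-1];t=vision.grab_frame("top")[:,:,::-1]
cv2.imwrite("pics/sF.png",a);cv2.imwrite("pics/tF.png",t)
f=lambda b,k:cv2.resize(np.clip(b*k,0,255).astype(np.uint8),(400,400),interpolation=2)
cv2.imwrite("pics/g7.png",np.hstack([f(a[130:210,390:470]*1.,2),f(t[175:265,125:215]*1.,2)]))
g=cv2.cvtColor(t,6);m=np.zeros_like(g);m[190:260,148:215]=(g>165)[190:260,148:215]*255
c=max(cv2.findContours(m,0,1)[0],key=cv2.contourArea)
w=np.array([onz("top",p,.024) for p in cv2.boxPoints(cv2.minAreaRect(c))]).mean(0);print(w,((w[:2]-[.5948,.376])@[.167,.986]+.143))
E
```

```text
16.575 [ 0.5783 -0.0665  0.1599] jaw hdg -1.605843976034747 [ 0.0004 -0.0016 -1.    ] [ 0.2308  0.5133 -0.3076  1.7466  0.1914  0.9107 -0.1855] [ 0.7342  1.2367 -0.6502] [0.1076 0.0072 0.0062] 0.03980265007888466
[0.58213719 0.33346892 0.024     ] 0.09894966395321073
```

View pics/g7.png

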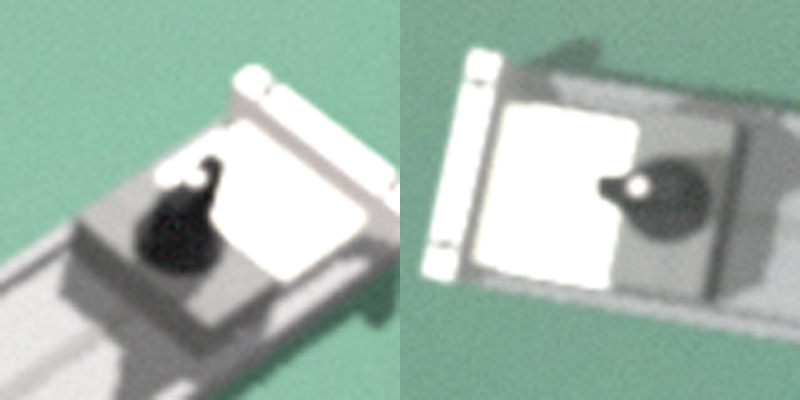

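The bar now lies nearly along the track. The board is flat at y ≈ 0.099 m of the track (0.101 is touching the fence), and the stop is against it. Handing in.

```bash
python3 -c "
from workcell import workorder; print(workorder.job_done())"
```

```text
the job is handed in; nothing more can be done
None
```

I slid the stop until the board was up against the fence, turned the bar knob clockwise to its end stop, let go and backed off. The job was handed in at about 17 s; no verdict is reported.

**Last checks:**
- **Board:** in the top view it lies flat at y ≈ 99 mm of the track, where 101 mm is touching the fence. The contact force rose when it seated.
- **Stop:** it sits against the board. Before I turned the knob, its axis was at about y = 43–44 mm by my measured track frame. The nominal is 41 mm, and the difference is within my calibration error.
- **Knob:** the tool turned clockwise about 81° from near 0, ending with a jump to about 1 N m at the end stop. The last picture shows the bar nearly along the track.

**What disagreed:**
- **First grasp:** it missed. The jaws shut fully at the height I had worked out, above the bar. From the image and from feeling for contact, the real fingertips were at least 19 mm higher than telemetry implied. I went about 26 mm lower and the grasp held.
- **Grip width:** it read about 12.5 mm on the 14 mm bar throughout.

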